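# Tip the spacer carton into its taped bay and push it home

## Robot

A 6-joint arm with a two-finger parallel gripper is mounted at the origin on the work surface. World frame = base frame: x ahead of the robot, y to its left, z up, the work surface at z = 0. Lengths are in m, angles in rad, forces in N, time in s.
With the tool pointing down it reaches from about 0.375 to 0.9 m from the base axis. Payload 3.1 kg.
Tool frame: the origin (TCP) lies midway between the tips of the shut fingers; the grasp point (between the pads) lies 19 mm behind it; x points along the fingers, z is the direction in which the jaws open and shut, and the axes are right-handed (so a half turn about x gives the same grasp; the last joint's range is limited). The gripper opens to 87 mm and grips with 3 to 60 N. Pads are 19 mm wide; open, the fingers measure 117 mm over their backs; the gripper's body (75 mm by 190 mm) begins 51 mm behind the grasp point.
Start: joints at [-1.431, 0.527, 1.433, -0, 1.181, -0.178], TCP at [0.195, -0.594, 0.223] pointing down, gripper open.
Joint ranges: [-3.08, 3.08], [-0.75, 2.2], [0.22, 2.44], [-1.43, 4.57], [0, 2.65], [-2.85, 2.85]. Speed limits (rad/s): [2.79, 2.79, 3.14, 3.14, 3.14, 3.14].

## Interface

Orientations are given as a unit quaternion [x, y, z, w].
In Python, from rig import robot, optics, workorder gives the robot as it stands.
- The arm moves only by the tool arm_command, never from a script. Its argument "plan" is a list of rows, each a list of 7 numbers: the shift along the tool's x, y, z in cm, then the turn, a rotation vector about the tool's x, y, z in rad, then the finger opening in cm, from 0 to 8.7. In form: [[x, y, z, ax, ay, az, gripper], ...]. A call has 1 to 12 rows; each row shifts and turns the pose as measured when the row begins, along the tool's axes as they then stand; what a row does not reach is not made up. A row lasts 1/8 s, in which the tool goes at most 62.5 mm and 10.7 degrees, less where a joint would pass 70% of its speed; a pose out of reach is approached as far as the arm can. A call with a gripper value outside its range is refused whole. The fingers move at their own pace and stop on an object; "grip_force" is the grip in N (left out, the last holds). Time passes only in rows, so rows that do not move let the fingers close. It gives the time, the measured TCP pose, the force and the opening at its end, in the units of the state.
- robot.get_obs(): the state, without advancing time (a new reading comes with each control period).
- optics.camera(name): name is "scene" or "top"; returns (picture, depth): 480x640x3 uint8, blue, green, red; 480x640 float32, m along the optical axis (not along the pixel's ray), 0 where there is no reading.
- optics.camera_info(name): a dict with "mtx" (3x3 intrinsics, pixels), "position" and "rotation" of the camera in the world. Camera axes: x right, y down, z forward; pixel columns grow to the right and rows downward; lengths in m; the calibration is good to about 2 mm. A picture is of the moment at which its call begins. camera_info takes no time and is no camera call.
- workorder.hand_in(): hands the job in, once; it reports no verdict.
The state is a dict: "time": time; "q": joint angles; "joint_velocities": joint speeds; "joint_torque": joint torques, N m; "position": TCP position; "tool_rot": TCP orientation; "ft_force": force on the tool from outside, world axes, zero at the start; "moment": the same for the moment, N m; "grip_width": finger opening in m.
Only numpy, scipy, OpenCV 4.12 (cv2) and the standard library are available. Lean on these libraries where they do the work, as an engineer would, in place of code of your own. Each camera call takes 0.05 s, during which the arm holds its last target. There are 200 camera calls.

## Task

The small cardboard carton of tile spacers stands on end on the balcony table, at the end of the taped bay away from its wooden batten. Tip it over where it stands by pushing high on its back (the side with the tear-open flap), so that it lands lying in the bay with the flap up, then push it along the table until its leading end sits flush against the wooden batten, still inside the tape. Only push: do not pick the carton up or slide it along while it is still standing, and leave everything else on the table where it is.

Things in the scene. Friction and masses are not known exactly. Their poses are not given: they have to be found in the camera images.
- carton: Rigid cardboard carton, 50 mm deep (own x) x 80 wide (y) x 130 tall (z), 0.2 to 0.42 kg, friction 0.8 to 1.2, standing on end. Origin: centre of its underside. +x: plain front, facing the batten; -x: back with paper panel, tear-open flap and small white disc. Must end lying on its front, 50 mm high, own z towards the batten.
- carton_foot_l (a point): Lower left corner of the carton's front: own (25, 40, 0) mm. The carton tips over this lower front edge: pushed at about 105 mm height it falls by itself once the push has travelled about 37 mm.
- carton_foot_r (a point): Lower right corner of the carton's front: own (25, -40, 0) mm.
- carton_top_l (a point): Upper left corner of the carton's front: own (25, 40, 130) mm.
- carton_top_r (a point): Upper right corner of the carton's front: own (25, -40, 130) mm.
- bay: Dark cloth-tape outline flat on the table (tapes 14 mm wide) with a fixed wooden batten at its far end. Origin on the table on its middle line; own x points along the bay to the batten, z up. Inside: x = -98 mm to the batten's near face at +90 mm, y = -75 to +75 mm. Batten 170 long (y), 20 thick, 20 high. The carton starts across the -x tape, its front 60 to 80 mm behind the origin, turned up to 0.12 rad.
- tub: Bystander: open round grey plastic spacer tub, about 90 mm across, 70 mm high, stands 160 mm or so to the left (+y) of the bay's middle line. Origin at the centre of its underside.
- bottle: Bystander: white plastic bottle, 60 mm across, 160 mm tall, standing about 170 mm to the right (-y) of the bay's middle line. Origin at the centre of its underside.
- tile_a: Bystander: square terracotta tile 100 x 100 x 12 mm, the lower of a stack of two on the left of the table. Origin at the centre of its underside.
- tile_b: Bystander: the same, lying on top of tile_a.
- tile_c: Bystander: the same, lying flat by the right side of the bay near the batten, its centre some 175 mm from the bay's middle line.
Mind the look-alikes: they are no part of the job. What is shaped like the carton but green is not meant.

How it is judged:
By the outcome, as a careful person would: the job done as asked, in the order asked, and still so for the second after the job is handed in, with the robot touching nothing.
It also fails if it takes over 40 s, if anything falls off the work surface, if the arm or the gripper's body presses on something with over 40 N, if the wrist force passes 120 N, or if a joint passes its speed limit or range.

## Working session

There is one attempt and no reset: what is moved stays moved. The work goes in short steps, Python scripts to look and compute and a tool call to move; the robot and the scene stay as the last step left them, time stands still between calls to the robot, and variables do not carry over. Pictures are saved under pics/ and viewed, about 8 in all and at most 12, crops included, and the job is handed in when it is done.

Besides the shell and the picture viewer there is one more tool, called after "Call:" by a JSON object that holds its "name" and its "arguments". arm_command: Moves the arm, as the interface text tells. Its arguments: {"type":"object","properties":{"plan":{"type":"array"},"grip_force":{"type":"number"}},"required":["plan"]}

```bash
mkdir -p pics
cat > h.py <<'E'
import sys; sys.path.insert(0,'.')
import numpy as np, cv2
from rig import robot, optics, workorder
from scipy.spatial.transform import Rotation as R
def cam(n):
    i=optics.camera_info(n); r=np.array(i['rotation'],float)
    if r.shape!=(3,3): r=R.from_quat(r).as_matrix()
    return np.array(i['mtx']),np.array(i['position']),r
def ray(n,uv,z):
    K,p,r=cam(n); d=r@np.linalg.inv(K)@np.array([uv[0],uv[1],1.]); return p+d*(z-p[2])/d[2]
def proj(n,P):
    K,p,r=cam(n); c=K@(r.T@(np.asarray(P,float)-p)); return c[:2]/c[2]
def cloud(n,depth):
    K,p,r=cam(n); v,u=np.mgrid[:480,:640]; d=np.stack([u,v,np.ones_like(u)],-1)@np.linalg.inv(K).T
    return (d*depth[...,None])@r.T+p
E
python3 - <<'E'
from h import *
for n in('scene','top'):
    a,d=optics.camera(n); cv2.imwrite(f'pics/{n}0.png',a); np.savez(f'{n}0.npz',a=a,d=d); print(n,cam(n))
print(robot.get_obs())
E
```

```text
scene (array([[517.4855374 ,   0.        , 310.38884464],
       [  0.        , 517.4855374 , 240.50270593],
       [  0.        ,   0.        ,   1.        ]]), array([ 0.97048659, -0.22709238,  0.92735524]), array([[ 0.67595634,  0.6099326 , -0.41360034],
       [ 0.7369395 , -0.5608186 ,  0.37736279],
       [-0.0017889 , -0.5598792 , -0.82857232]]))
top (array([[482.78876601,   0.        , 310.31712162],
       [  0.        , 482.78876601, 221.45196591],
       [  0.        ,   0.        ,   1.        ]]), array([0.35050209, 0.15584569, 1.07918116]), array([[-0.08134283, -0.96652653,  0.24333067],
       [-0.99667733,  0.0778516 , -0.02394648],
       [ 0.00420123, -0.24447004, -0.96964775]]))
{'time': 0.1, 'q': array([-1.43149142e+00,  5.28343280e-01,  1.43377966e+00,  1.70612741e-05,
        1.18139179e+00, -1.78508815e-01]), 'joint_velocities': array([-0.00130855, -0.00085658, -0.00130634, -0.00079218,  0.00030451,
        0.00080089]), 'joint_torque': array([-4.35591874e-04, -4.40986669e+01, -1.77150428e+01,  6.35657413e-02,
        5.33983216e-02, -3.69135353e-05]), 'position': array([ 0.19524119, -0.59302976,  0.22168612]), 'tool_rot': array([ 0.41507634,  0.57328527, -0.41408891,  0.57235129]), 'ft_force': array([ 0.12986329, -0.37414312,  0.29903457]), 'moment': array([-6.27824745e-05, -1.90766850e-02,  1.62606669e-03]), 'grip_width': 0.08677333173857799}
```

View pics/scene0.png

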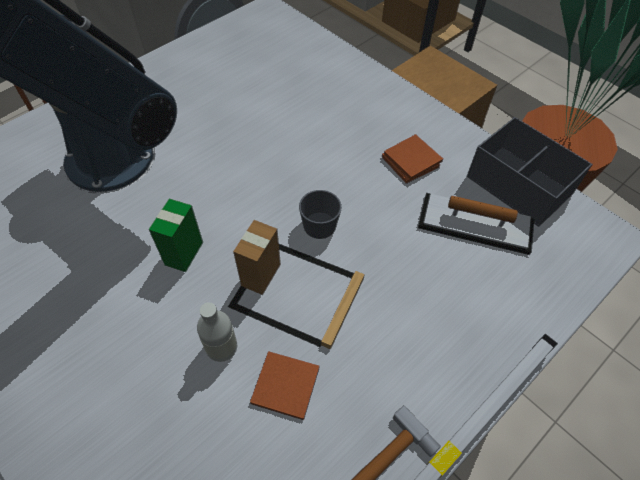

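View pics/top0.png

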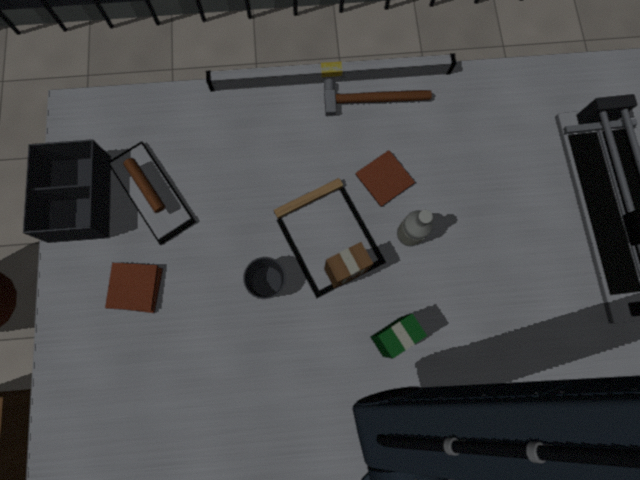

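Scene: brown carton at (257,257) straddling the tape's near end, with the batten at (343,310). The only look-alike is the green carton at (176,235). In the top picture they are at (348,263) and (398,335). The brown one is meant: right colour, and it stands in the bay.

Run:
```python
from h import *
out=[]
for n in('top','scene'):
    f=np.load(f'{n}0.npz'); a,d=f['a'],f['d']; P=cloud(n,d); hsv=cv2.cvtColor(a,cv2.COLOR_BGR2HSV)
    ok=(d>0)&(P[...,0]>.2)&(P[...,0]<1.)&(abs(P[...,1])<.5)
    c0=np.array(ray(n,(348,263) if n=='top' else (257,240),.1)); print(n,'c0',c0)
    near=ok&(np.hypot(P[...,0]-c0[0],P[...,1]-c0[1])<.08)
    top=near&(abs(P[...,2]-.13)<.008)
    q=P[top]; r=cv2.minAreaRect(q[:,:2].astype(np.float32)*1000); print('carton top',top.sum(),q.mean(0),np.median(q[:,2]),r, cv2.boxPoints(r).round(0).tolist())
    bat=ok&(abs(P[...,2]-.02)<.006)&(hsv[...,0]>10)&(hsv[...,0]<25)&(hsv[...,1]>70)&(hsv[...,2]>110)
    num,l,s,_=cv2.connectedComponentsWithStats(bat.astype(np.uint8)); k=1+s[1:,4].argmax()
    q=P[l==k]; r=cv2.minAreaRect(q[:,:2].astype(np.float32)*1000); print('batten',(l==k).sum(),q.mean(0),r,cv2.boxPoints(r).round(0).tolist())
    tape=ok&(abs(P[...,2])<.008)&(hsv[...,2]<60)&(np.hypot(P[...,0]-c0[0],P[...,1]-c0[1])<.3)
    num,l,s,_=cv2.connectedComponentsWithStats(tape.astype(np.uint8))
    for k in range(1,num):
        if s[k,4]>60:
            q=P[l==k]; r=cv2.minAreaRect(q[:,:2].astype(np.float32)*1000); print('dark',s[k],q.mean(0).round(3),cv2.boxPoints(r).round(0).tolist())
    # others
    for nm,lo,hi in(('tub',.06,.08),('bottle',.05,.17)):
        pass
    h=ok&(P[...,2]>.03)&(P[...,2]<.2)&(P[...,0]>.3)
    num,l,s,_=cv2.connectedComponentsWithStats(h.astype(np.uint8))
    for k in range(1,num):
        if s[k,4]>100: q=P[l==k]; print('obj',s[k],q.min(0).round(3),q.max(0).round(3))
a=np.load('scene0.npz')['a']; cv2.imwrite('pics/crop0.png',cv2.resize(a[190:370,130:390],None,fx=3,fy=3,interpolation=cv2.INTER_CUBIC))
```

```text
top c0 [0.50257015 0.06187846 0.1       ]
carton top 1022 [0.50083962 0.06238758 0.13055707] 0.1306069009638427 ((501.33868408203125, 61.733253479003906), (50.068023681640625, 80.61473846435547), 22.335289001464844) [[463.0, 90.0], [494.0, 15.0], [540.0, 34.0], [509.0, 109.0]]Traceback (most recent call last):
  File "<stdin>", line 11, in <module>
ValueError: attempt to get argmax of an empty sequence
```

Run:
```python
from h import *
for n in('top','scene'):
    f=np.load(f'{n}0.npz'); a,d=f['a'],f['d']; P=cloud(n,d); hsv=cv2.cvtColor(a,cv2.COLOR_BGR2HSV)
    ok=(d>0)&(P[...,0]>.2)&(P[...,0]<1.)&(abs(P[...,1])<.5)
    c0=np.array([.501,.062]); D=np.hypot(P[...,0]-c0[0],P[...,1]-c0[1])
    rect=lambda m:(lambda q:(len(q),q.mean(0).round(4),cv2.minAreaRect(q[:,:2].astype(np.float32)*1000)))(P[m])
    print(n,'carton',rect(ok&(D<.07)&(abs(P[...,2]-.13)<.008)))
    bat=ok&(abs(P[...,2]-.02)<.007)&(D<.3)&(D>.1)&(hsv[...,1]>60)&(hsv[...,0]>9)
    num,l,s,_=cv2.connectedComponentsWithStats(bat.astype(np.uint8))
    for k in range(1,num):
        if s[k,4]>100: print('batten?',s[k],rect(l==k),cv2.boxPoints(rect(l==k)[2]).round(0).tolist())
    tape=ok&(abs(P[...,2])<.008)&(hsv[...,2]<60)&(D<.3)
    num,l,s,_=cv2.connectedComponentsWithStats(tape.astype(np.uint8))
    for k in range(1,num):
        if s[k,4]>60: print('dark',s[k],cv2.boxPoints(rect(l==k)[2]).round(0).tolist())
    h=ok&(P[...,2]>.03)&(P[...,2]<.2)&(P[...,0]>.3)
    num,l,s,_=cv2.connectedComponentsWithStats(h.astype(np.uint8))
    for k in range(1,num):
        if s[k,4]>100: q=P[l==k]; print('obj',s[k],q.min(0).round(3),q.max(0).round(3))
a=np.load('scene0.npz')['a']; cv2.imwrite('pics/crop0.png',cv2.resize(a[190:370,130:390],None,fx=3,fy=3,interpolation=cv2.INTER_CUBIC))
```

```text
top carton (1022, array([0.5008, 0.0624, 0.1306]), ((501.33868408203125, 61.733253479003906), (50.068023681640625, 80.61473846435547), 22.335289001464844))
batten? [274 179  69  39 652] (652, array([0.6728, 0.1305, 0.0202]), ((673.9569702148438, 129.76466369628906), (21.2657413482666, 169.3076171875), 22.222267150878906)) [[632.0, 204.0], [696.0, 47.0], [716.0, 55.0], [652.0, 212.0]]
dark [ 331  180   68  107 1091] [[460.0, 75.0], [516.0, -65.0], [726.0, 18.0], [671.0, 159.0]]
dark [ 276  213   60   85 1276] [[411.0, 194.0], [464.0, 87.0], [647.0, 178.0], [594.0, 286.0]]
dark [419 214  38  30 434] [[536.0, -126.0], [599.0, -211.0], [636.0, -182.0], [573.0, -98.0]]
dark [252 267  30  29 610] [[458.0, 208.0], [521.0, 203.0], [526.0, 267.0], [463.0, 272.0]]
dark [413 305  34  38 605] [[332.0, -82.0], [365.0, -153.0], [419.0, -128.0], [387.0, -57.0]]
dark [416 347  46  40 894] [[236.0, -80.0], [303.0, -182.0], [345.0, -153.0], [278.0, -52.0]]
obj [ 206   53  251   33 3405] [ 0.968 -0.251  0.03 ] [1.    0.349 0.057]
obj [139 168  27  45 509] [0.654 0.447 0.046] [0.759 0.5   0.074]
obj [39
[... 1152 characters left out ...]
[307 212  25  10 151] [[450.0, 236.0], [471.0, 221.0], [503.0, 263.0], [482.0, 279.0]]
dark [279 244  74  34 404] [[468.0, 142.0], [474.0, 127.0], [633.0, 192.0], [627.0, 207.0]]
dark [228 285  94  62 765] [[491.0, 16.0], [512.0, -35.0], [702.0, 41.0], [682.0, 91.0]]
obj [ 299  190   43   43 1045] [0.448 0.192 0.03 ] [0.537 0.281 0.077]
obj [448 196  55  24 646] [0.659 0.445 0.03 ] [0.766 0.5   0.073]
obj [ 148  198   53   67 2288] [ 0.311 -0.072  0.03 ] [0.393 0.022 0.136]
obj [ 233  220   47   68 2181] [0.467 0.015 0.03 ] [0.541 0.108 0.137]
obj [ 197  302   39   55 1523] [ 0.548 -0.125  0.03 ] [ 0.605 -0.065  0.165]
obj [ 414  333  144  147 3178] [ 0.972 -0.012  0.033] [0.999 0.35  0.056]
```

```bash
sleep 1
```

```text
(no output)
```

View pics/crop0.png

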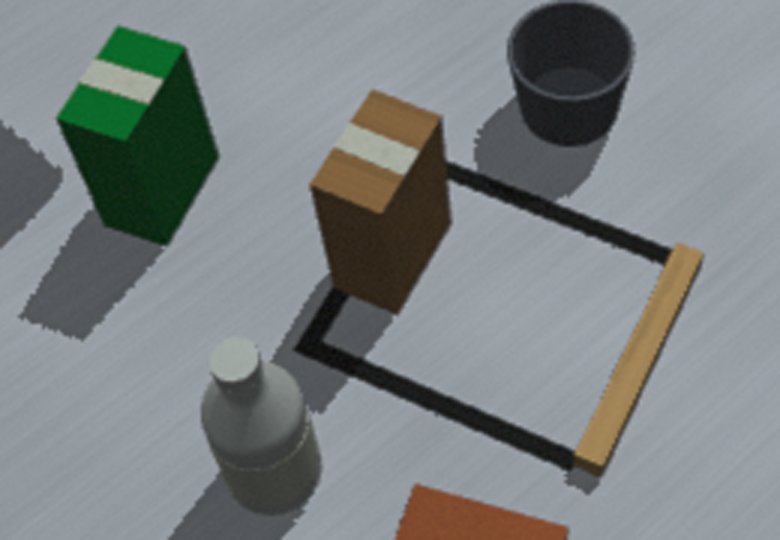

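The crop confirms it: the brown carton stands across the near tape, with its front to the batten. Measured sizes match: carton 50×81 mm at z=0.130, batten 21×169 mm at z=0.02. Next I'll work out the approach.

```bash
cat >> h.py <<'E'
th=np.deg2rad(22.3); U=np.array([np.cos(th),np.sin(th)]); V=np.array([-U[1],U[0]])
O=np.array([.6745,.129])-.1*U
def w(u,v,z): return np.r_[O+u*U+v*V,z]
def bay(p): d=np.asarray(p)[:2]-O; return np.array([d@U,d@V,p[2]])
def goal(u,v,z,yaw=22.3):
    "shift (tool axes after turning) and turn to reach a pose with tool y along the bay"
    o=robot.get_obs(); r=R.from_quat(o['tool_rot']); a=np.deg2rad(yaw)
    print('t',o['time'],'bay',bay(o['position']).round(4),'F',o['ft_force'].round(1),'q',o['q'].round(2))
    for s in(1,-1):
        y=s*np.array([np.cos(a),np.sin(a),0]); x=np.array([0,0,-1.]); T=R.from_matrix(np.c_[x,y,np.cross(x,y)])
        print(s,'turn',(r.inv()*T).as_rotvec().round(3),'shift now axes cm',(r.inv().apply(w(u,v,z)-o['position'])*100).round(2),'after turn',(T.inv().apply(w(u,v,z)-o['position'])*100).round(2))
E
python3 - <<'E'
from h import *
c=np.array([.5015,.0616,0]);print(bay(c)); print(w(-.15,.003,.22))
goal(-.15,.003,.26)
E
```

```text
[-0.08563663  0.00328678  0.        ]
[0.4420592  0.03691159 0.22      ]
t 0.1 bay [-0.6174 -0.4862  0.2217] F [ 0.1 -0.4  0.3] q [-1.43  0.53  1.43  0.    1.18 -0.18]
1 turn [-0.071 -0.002 -0.   ] shift now axes cm [ -3.72  43.13 -52.13] after turn [ -3.83  46.74 -48.92]
-1 turn [ 3.07e+00 -1.00e-03  3.00e-03] shift now axes cm [ -3.72  43.13 -52.13] after turn [ -3.83 -46.74  48.92]
```

Call:
{"name": "arm_command", "arguments": {"plan": [[-2,0,0,-0.07,0,0,4],[-2,4,-4.2,0,0,0,4],[0,4,-4.2,0,0,0,4],[0,4,-4.2,0,0,0,4],[0,4,-4.2,0,0,0,4],[0,4,-4.2,0,0,0,4],[0,4,-4.2,0,0,0,4],[0,4,-4.2,0,0,0,4],[0,4,-4.2,0,0,0,4],[0,4,-4.2,0,0,0,4],[0,4,-4.2,0,0,0,4],[0,0,0,0,0,0,4]]}}

```text
time: 1.6
position: [0.4109, -0.0362, 0.2616]
tool_rot: [0.396, 0.587, -0.393, 0.586]
ft_force: [-0.2, 0.4, -0.3]
grip_width: 0.04
```

```bash
python3 -c "
from h import *
goal(-.15,.003,.105)"
```

```text
t 1.6 bay [-0.2066 -0.0529  0.2616] F [-0.2  0.4 -0.3] q [-0.36  0.18  1.88  0.01  1.08  0.82]
1 turn [-0.002 -0.005 -0.003] shift now axes cm [15.7   5.59 -5.53] after turn [15.66  5.66 -5.59]
-1 turn [ 3.139 -0.005  0.007] shift now axes cm [15.7   5.59 -5.53] after turn [15.66 -5.66  5.59]
```

Call:
{"name": "arm_command", "arguments": {"plan": [[0,2.8,-2.8,0,0,0,4],[0,2.8,-2.8,0,0,0,4],[4,0,0,0,0,0,4],[4,0,0,0,0,0,4],[4,0,0,0,0,0,4],[3.5,0,0,0,0,0,4],[0,0,0,0,0,0,4]]}}

```text
time: 2.48
position: [0.445, 0.0328, 0.1033]
tool_rot: [0.397, 0.585, -0.394, 0.587]
ft_force: [-0.2, -0.2, 0.2]
grip_width: 0.0399
```

Run:
```python
from h import *
goal(-.12,.003,.105)
a,d=optics.camera('scene'); cv2.imwrite('pics/s1.png',cv2.resize(a[120:370,130:390],None,fx=2.3,fy=2.3))
```

```text
t 2.475 bay [-0.1488 -0.002   0.1033] F [-0.2 -0.2  0.2] q [-0.18  0.5   1.99  0.    0.65  1.01]
1 turn [-0.007  0.001 -0.005] shift now axes cm [-0.16  2.88 -0.51] after turn [-0.17  2.88 -0.5 ]
-1 turn [ 3.135e+00 -8.000e-03 -1.000e-03] shift now axes cm [-0.16  2.88 -0.51] after turn [-0.17 -2.88  0.5 ]
```

View pics/s1.png

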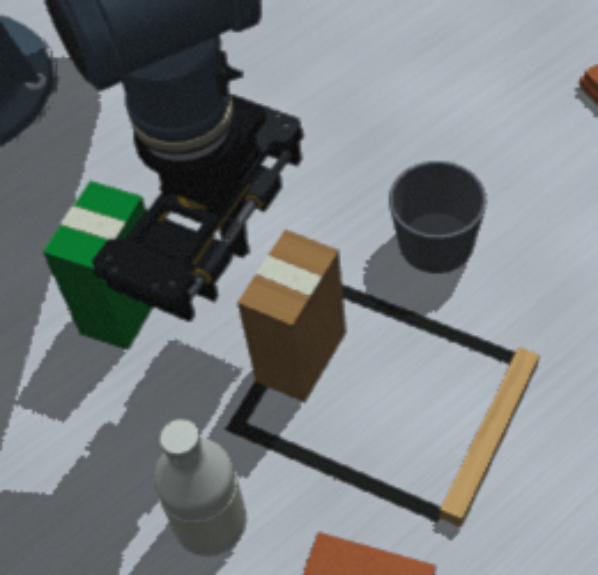

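The picture shows the gripper squarely behind the carton at crop (200,230), clear of the green one. Now I push it over slowly.

Call:
{"name": "arm_command", "arguments": {"plan": [[-0.2,1.2,-0.5,0,0,0,4],[0,1.2,0,0,0,0,4],[0,0.6,0,0,0,0,4],[0,0.6,0,0,0,0,4],[0,0.6,0,0,0,0,4],[0,0.6,0,0,0,0,4],[0,0.6,0,0,0,0,4]]}}

```text
time: 3.4
position: [0.5009, 0.0584, 0.1121]
tool_rot: [0.399, 0.581, -0.392, 0.591]
ft_force: [-0.2, -0.2, 0.2]
grip_width: 0.0402
```

Run:
```python
from h import *
goal(-.08,.003,.105)
```

```text
t 3.4 bay [-0.0875  0.0005  0.1121] F [-0.2 -0.2  0.2] q [-0.11  0.53  1.85  0.    0.74  1.08]
1 turn [-0.007  0.007 -0.016] shift now axes cm [ 0.72  0.73 -0.26] after turn [ 0.71  0.75 -0.25]
-1 turn [ 3.135 -0.025 -0.012] shift now axes cm [ 0.72  0.73 -0.26] after turn [ 0.71 -0.75  0.25]
```

Call:
{"name": "arm_command", "arguments": {"plan": [[0,0.5,0,0,0,0.0,4],[0,0.5,0,0,0,0,4],[0,0,0,0,0,0,4],[0,0,0,0,0,0,4],[0,0,0,0,0,0,4]]}}

```text
time: 4.03
position: [0.511, 0.0624, 0.1118]
tool_rot: [0.399, 0.581, -0.393, 0.591]
ft_force: [1.0, 0.6, -0.7]
grip_width: 0.0401
```

Run:
```python
from h import *
goal(-.15,.003,.12)
a,d=optics.camera('scene'); cv2.imwrite('pics/s2.png',cv2.resize(a[120:370,130:390],None,fx=2.3,fy=2.3))
```

```text
t 4.025 bay [-0.0766  0.0005  0.1118] F [ 1.   0.6 -0.7] q [-0.1   0.55  1.82  0.    0.76  1.09]
1 turn [-0.007  0.007 -0.016] shift now axes cm [-0.94 -7.33 -0.2 ] after turn [-0.82 -7.34 -0.25]
-1 turn [ 3.135 -0.025 -0.011] shift now axes cm [-0.94 -7.33 -0.2 ] after turn [-0.82  7.34  0.25]
```

View pics/s2.png

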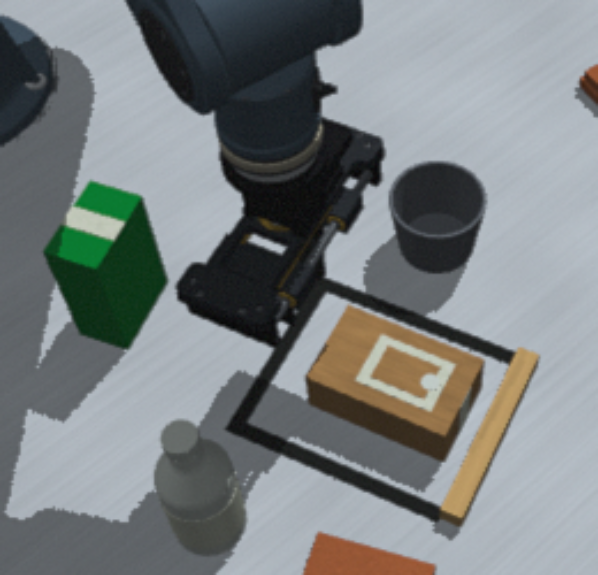

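It has landed lying with the flap panel and disc up, in the middle of the bay, with a small gap to the batten. I'll back off and measure.

Call:
{"name": "arm_command", "arguments": {"plan": [[0,-2.5,0,0,0,0,4],[0,-2.5,0,0,0,-0.015,4],[3,0,0,0,0,0,4],[3,0,0,0,0,0,4],[2,0,0,0,0,0,4],[0,0,0,0,0,0,4]]}}

```text
time: 4.82
position: [0.4648, 0.0421, 0.0303]
tool_rot: [0.395, 0.582, -0.397, 0.589]
ft_force: [-0.1, 0.3, 0.2]
grip_width: 0.0402
```

```bash
cat > m.py <<'E'
from h import *
o=robot.get_obs()
for n in('top','scene'):
    a,d=optics.camera(n); P=cloud(n,d); b=np.stack([(P[...,:2]-O)@U,(P[...,:2]-O)@V],-1); Z=P[...,2]
    m=(d>0)&(abs(Z-.05)<.006)&(b[...,0]>-.085)&(b[...,0]<.12)&(abs(b[...,1])<.08)
    m=cv2.morphologyEx(m.astype(np.uint8),cv2.MORPH_OPEN,np.ones((3,3)))>0
    q=b[m]; r=cv2.minAreaRect(q.astype(np.float32)*1000); print(n,m.sum(),'z',np.median(Z[m]).round(4),np.round(r[0],1),np.round(r[1],1),round(r[2],2)); print(cv2.boxPoints(r).round(1).tolist())
    k=(d>0)&(abs(Z-.02)<.006)&(b[...,0]>.07)&(b[...,0]<.13)&(abs(b[...,1])<.1); print(' batten near face u',np.percentile(b[k][:,0],[2,50,98]).round(4))
    cv2.imwrite(f'pics/m_{n}_{o["time"]:.1f}.png',a)
goal(-.08,.0,.025)
E
python3 m.py
```

```text
top 288 z 0.0506 [ 63.5 -13.4] [67.  33.1] 58.49
[[31.899999618530273, -33.400001525878906], [60.099998474121094, -50.70000076293945], [95.0999984741211, 6.5], [66.9000015258789, 23.799999237060547]]
 batten near face u [0.09   0.1002 0.1101]
scene 2498 z 0.0514 [8.7 2.9] [ 82.7 131.6] 89.74
[[-57.29999923706055, -38.20000076293945], [74.30000305175781, -38.79999923706055], [74.69999694824219, 43.900001525878906], [-56.900001525878906, 44.5]]
 batten near face u [0.0735 0.1005 0.1105]
t 4.925 bay [-0.1261 -0.0013  0.0315] F [0.7 0.8 0.3] q [-0.15  0.67  1.97 -0.01  0.49  1.05]
1 turn [-0.007  0.011 -0.007] shift now axes cm [ 0.68  4.6  -0.17] after turn [ 0.65  4.61 -0.13]
-1 turn [ 3.134 -0.01  -0.017] shift now axes cm [ 0.68  4.6  -0.17] after turn [ 0.65 -4.61  0.13]
```

Call:
{"name": "arm_command", "arguments": {"plan": [[0.6,1.5,-0.4,-0.007,0,0,4],[0,1.5,0,0,0,0,4],[0,1.5,0,0,0,0,4],[0,0.6,0,0,0,0,4],[0,0.4,0,0,0,0,4],[0,0.4,0,0,0,0,4]]}}

```text
time: 5.68
position: [0.5244, 0.0704, 0.0286]
tool_rot: [0.394, 0.582, -0.393, 0.594]
ft_force: [-2.7, -0.8, 0.7]
grip_width: 0.0402
```

```bash
python3 -c "
from h import *
goal(-.05,.003,.025)"
```

```text
t 5.675 bay [-0.0611  0.0028  0.0286] F [-2.7 -0.8  0.7] q [-0.07  0.71  1.82 -0.01  0.59  1.12]
1 turn [ 0.002  0.013 -0.01 ] shift now axes cm [ 0.37  1.1  -0.03] after turn [ 0.36  1.11 -0.02]
-1 turn [-3.139  0.016  0.021] shift now axes cm [ 0.37  1.1  -0.03] after turn [ 0.36 -1.11  0.02]
```

In contact, at about 2.8 N of sliding force. I'll go on in small steps, about 11 mm to go.

Call:
{"name": "arm_command", "arguments": {"plan": [[0.2,0.4,0,0,0,0,4],[0,0.4,0,0,0,0,4]]}}

```text
time: 5.92
position: [0.5301, 0.0735, 0.0263]
tool_rot: [0.393, 0.583, -0.394, 0.592]
ft_force: [-2.0, -0.9, -1.4]
grip_width: 0.0402
```

Call:
{"name": "arm_command", "arguments": {"plan": [[0,0.3,0,0,0,0,4]]}}

```text
time: 6.05
position: [0.5328, 0.0746, 0.0263]
tool_rot: [0.393, 0.583, -0.394, 0.592]
ft_force: [-1.6, -0.7, 2.4]
grip_width: 0.0402
```

Call:
{"name": "arm_command", "arguments": {"plan": [[0,0.2,0,0,0,0,4]]}}

```text
time: 6.18
position: [0.5341, 0.0752, 0.0263]
tool_rot: [0.392, 0.584, -0.394, 0.592]
ft_force: [-4.0, -4.1, 3.3]
grip_width: 0.0398
```

```bash
python3 m.py
```

```text
top 250 z 0.0503 [78.3  3.9] [26.6 79.9] 3.54
[[62.599998474121094, 43.0], [67.5, -36.70000076293945], [94.0999984741211, -35.099998474121094], [89.0999984741211, 44.599998474121094]]
 batten near face u [0.0905 0.1028 0.1102]
scene 2403 z 0.0513 [27.2  4.2] [128.8  82.9] 0.07
[[-37.20000076293945, 45.599998474121094], [-37.099998474121094, -37.29999923706055], [91.5999984741211, -37.20000076293945], [91.5, 45.79999923706055]]
 batten near face u [0.0837 0.1005 0.1105]
t 6.275 bay [-0.0504  0.0035  0.0263] F [-3.  -1.7  3. ] q [-0.06  0.72  1.79 -0.01  0.62  1.13]
1 turn [ 0.002  0.011 -0.005] shift now axes cm [ 0.12 -2.97  0.34] after turn [ 0.13 -2.96  0.35]
-1 turn [-3.139  0.007  0.017] shift now axes cm [ 0.12 -2.97  0.34] after turn [ 0.13  2.96 -0.35]
```

Almost flush; I'll confirm by pressing until the force rises.

Call:
{"name": "arm_command", "arguments": {"plan": [[0,0.2,0,0,0,0,4]]}}

```text
time: 6.4
position: [0.534, 0.0753, 0.0262]
tool_rot: [0.391, 0.585, -0.395, 0.591]
ft_force: [-6.1, -6.6, 6.4]
grip_width: 0.0396
```

Call:
{"name": "arm_command", "arguments": {"plan": [[0,0.2,0,0,0,0,4]]}}

```text
time: 6.52
position: [0.5339, 0.0754, 0.0262]
tool_rot: [0.39, 0.586, -0.396, 0.59]
ft_force: [-6.5, -4.6, 3.9]
grip_width: 0.04
```

Call:
{"name": "arm_command", "arguments": {"plan": [[0,0.2,0,0,0,0,4]]}}

```text
time: 6.65
position: [0.5338, 0.0754, 0.0262]
tool_rot: [0.389, 0.587, -0.397, 0.589]
ft_force: [-5.5, -4.9, 3.8]
grip_width: 0.0398
```

Call:
{"name": "arm_command", "arguments": {"plan": [[0,0.5,0,0,0,0,4],[0,0.5,0,0,0,0,4]]}}

```text
time: 6.9
position: [0.5332, 0.0761, 0.0256]
tool_rot: [0.383, 0.593, -0.402, 0.584]
ft_force: [-9.1, -8.8, 7.2]
grip_width: 0.04
```

Call:
{"name": "arm_command", "arguments": {"plan": [[0,-1.5,0,0,0,0,4],[0,-3,0,0,0,0,4],[-4,-3,0,0,0,0,4],[-6,0,0,0,0,0,4],[-6,0,0,0,0,0,4],[-4,-2,4,0,0,0,4],[0,-4,4,0,0,0,4],[0,-4,4.5,0,0,0,4],[0,-3,5,0,0,0,4],[0,-3,5,0,0,0,4],[0,-3,5,0,0,0,4],[0,0,0,0,0,0,4]]}}

```text
time: 8.4
position: [0.4137, -0.2924, 0.2461]
tool_rot: [0.389, 0.573, -0.397, 0.602]
ft_force: [0.5, 0.2, 0.5]
grip_width: 0.0399
```

```bash
python3 m.py; cd pics; python3 -c "
import cv2,glob
f=sorted(glob.glob('m_*'),key=lambda s:float(s.split('_')[2][:-4]))[-2:]
g={x.split('_')[1]:cv2.imread(x) for x in f}
cv2.imwrite('fin.png',cv2.hconcat([cv2.resize(g['scene'][150:430,140:420],(400,400)),cv2.resize(g['top'][140:380,220:460],(400,400))]))"
```

```text
top 2103 z 0.0506 [25.8  4.9] [131.7  80.6] 0.09
[[-40.099998474121094, 45.0], [-40.0, -35.5], [91.69999694824219, -35.29999923706055], [91.5999984741211, 45.20000076293945]]
 batten near face u [0.0901 0.102  0.1102]
scene 2515 z 0.0514 [25.6  4.2] [131.7  83.6] 0.67
[[-40.70000076293945, 45.29999923706055], [-39.79999923706055, -38.400001525878906], [91.9000015258789, -36.79999923706055], [90.9000015258789, 46.79999923706055]]
 batten near face u [0.0831 0.1004 0.1105]
t 8.5 bay [-0.3001 -0.2862  0.2454] F [-0.8  0.1 -0. ] q [-0.83  0.32  1.73 -0.    1.05  0.34]
1 turn [ 0.007  0.035 -0.013] shift now axes cm [ 21.3   21.95 -29.21] after turn [ 22.04  22.01 -28.62]
-1 turn [-3.134  0.02   0.055] shift now axes cm [ 21.3   21.95 -29.21] after turn [ 22.04 -22.01  28.62]
```

View pics/fin.png

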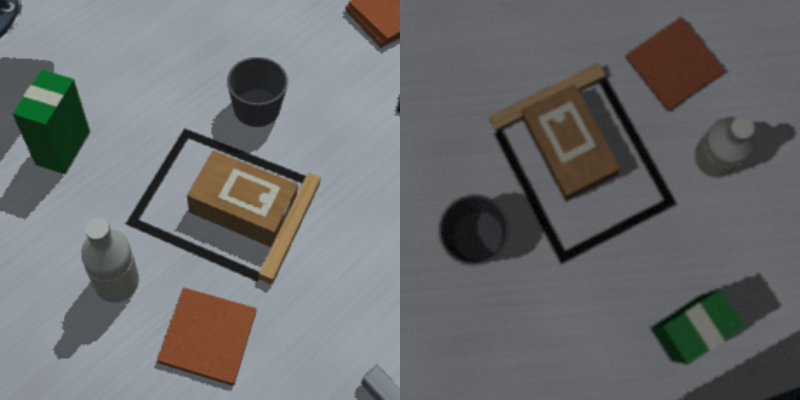

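Both views show the carton flush against the batten: front at u≈91 mm against the batten's 90, back at −40, yaw under 1°. It lies inside the tape with the flap up, and the bystanders look unmoved. The arm is clear, so I'm handing in.

```bash
python3 -c "
from h import *
print(workorder.hand_in())"
```

```text
the job is handed in; nothing more can be done
None
```

The carton is tipped over and pushed flush against the batten, and the job was handed in at about 8.5 s. I tipped it where it stood by pushing at about 105–110 mm height, and it landed flap up. I then pushed it low, about 17 mm along the bay, until it stopped against the batten. The highest wrist force read was about 15 N.

**Last checks:**
- **Position:** Both cameras put the carton from −40 to about +91 mm along the bay, with the batten face at +90 mm. That is flush within measuring error.
- **Alignment:** It sits 4–5 mm off the middle line, turned 0.1° (top) or 0.7° (scene), well inside the tape.
- **Bystanders:** They look unmoved in the final picture; I did not re-measure them.
- **Disagreement:** While the gripper hid most of the carton from the top camera, that view read 3.5° of turn. This was gone once the gripper was out of the way.

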